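# Turn the revolving sample display

### The arm

A 7-joint arm with a two-finger parallel gripper is mounted at the origin on the work surface. World frame = base frame: x ahead of the robot, y to its left, z up, the work surface at z = 0. Lengths are in mm, angles in degrees, forces in N, time in s.
With the tool pointing down it reaches from about 350 to 900 mm from the base axis. Payload 7.2 kg.
Tool frame: the origin (TCP) lies midway between the tips of the shut fingers; the grasp point (between the pads) lies 19 mm behind it (ctrl.grip_depth is the z of the grasp point in the tool frame, in mm); z points along the fingers, y is the direction in which the jaws open and shut (so a half turn about z gives the same grasp; the last joint's range is limited). The gripper opens to 88 mm and grips with 3 to 60 N. Pads are 20 mm wide; open, the fingers measure 115 mm over their backs; the gripper's body (75 mm by 178 mm) begins 61 mm behind the grasp point.
Start: joints at [-80.741, 23.554, -0.728, 91.456, 0.321, 64.991, -4.71], TCP at [142.374, 608.571, 222.653] pointing down, gripper open.
Joint ranges: [-169.25, 169.25], [-16.82, 113.86], [-84.01, 82.57], [7.8, 145.47], [-59.2, 239.2], [7.22, 106.19], [-163.78, 163.78]. Speed limits (degrees/s): [136.94, 136.94, 172.46, 172.46, 180, 180, 180].

### API

Orientations are given as [roll, pitch, yaw] about the fixed x, y, z axes, in that order (R = Rz(yaw) Ry(pitch) Rx(roll)).
In Python, from rig import ctrl, snapshot, camera_params gives the robot as it stands.
- The arm moves only by the shell command python3 -m crank 'ROWS' [FORCE]. ROWS is JSON, a list of rows, each an object of numbers: "x", "y", "z": the shift along the world's x, y, z as a fraction of full scale; "ax", "ay", "az": the turn, a rotation vector about the world's x, y, z as a fraction of full scale; "grip": the gripper command: -1 is fully open, 1 is shut, values between are in proportion. In form: [{"x": .., "y": .., "z": .., "ax": .., "ay": .., "az": .., "grip": ..}, ...]. A call has 1 to 5 rows; each row shifts and turns the commanded pose from where the row before left it; what a row does not reach is not made up. Full scale, the value 1, is 0.15 m for a shift and pi/2 rad for a turn. A row lasts 1/12 s, in which the tool goes at most 41.7 mm and 7.16 degrees, less where a joint would pass 70% of its speed; a pose out of reach is approached as far as the arm can. A call with a number of a shift or a turn outside -1 to 1 is refused whole. A call with a gripper value outside its range is refused whole. The fingers move at their own pace and stop on an object; FORCE is the grip in N (left out, the last holds). Time passes only in rows, so rows that do not move let the fingers close. It gives the time, the measured TCP pose, the force and the opening at its end, in the units of the state.
- ctrl.get_obs(): the state, without advancing time (a new reading comes with each control period).
- snapshot(name): name is "scene" or "top"; returns the picture (420x560x3 uint8, red, green, blue); there is no depth.
- camera_params(name): a dict with "camera_matrix" (3x3 intrinsics, pixels), "D" ([k1, k2, p1, p2, k3] as OpenCV has them; the pictures are not rectified), "R" (3x3) and "t" (3): a world point X has camera coordinates R X + t. Camera axes: x right, y down, z forward; pixel columns grow to the right and rows downward; lengths in mm; the calibration is good to about 2 mm. A picture is of the moment at which its call begins. camera_params takes no time and is no camera call.
- ctrl.close_job(): hands the job in, once; it reports no verdict.
The state is a dict: "clock": time; "q": joint angles; "joint_vel": joint speeds; "joint_torque": joint torques, N m; "tcp_pos": TCP position; "eef_rot": TCP orientation; "wrist_force": force on the tool from outside, world axes, zero at the start; "torque": the same for the moment, N m; "opening": opening from 0.0 (shut) to 1.0 (fully open).
Only numpy, scipy, OpenCV 4.12 (cv2) and the standard library are available. Lean on these libraries where they do the work, as an engineer would, in place of code of your own. Each camera call takes 0.05 s, during which the arm holds its last target.

### The job

On the shop counter, push the revolving tray round by its rim until the sample tub with the dark green lid stands at the front, directly behind the price ticket, and leave it there at rest. Push only: do not touch, lift or tip over the tubs, and leave the incense burner, the scoop and the jar on the counter where they are.

Things in the scene. Friction and masses are not known exactly. Their poses are not given: they have to be found in the camera images.
- plinth: Fixed dark wood stand under the tray: a board 260 x 240 x 18 mm with a 120 mm wide tongue at its front. Origin on the counter (z = 0), exactly under the tray's axis. Its x axis points to its front (the customers' side, away from the robot, within about 25 degrees of the world's +x), where the price ticket stands; z is up. It varies in place and yaw.
- ticket (a point): Middle of the top edge of the price ticket, 199 mm in front of the tray's axis and 75 mm above the counter: a blank cream card, 92 mm wide, with a green band along its top, fixed in a brass foot on the plinth's tongue. It marks the front. Axes as the plinth's.
- front_place (a point): Point on the tray's floor at the front, 88 mm from the tray's axis straight towards the ticket, 44 mm above the counter. Fixed to the plinth: it does not turn with the tray. The middle of the green-lidded tub's underside belongs here. Axes as the plinth's.
- tray (a joint): Angle (rad) the tray has been turned since the start: 0 at the start, growing counter-clockwise seen from above. It can turn more than a full turn either way (stops at 12.5 rad). The bearing has a steady drag of about 0.1 N m (0.6 N at the rim), so the tray stays where it is left and coasts a few degrees at most after a slow push.
- tray_hub (a point): Top of the tray's hub, on the axis, 76 mm above the counter; turns with the tray; its x axis points through the middle of the green-lidded tub's compartment, z up. The tray is brown wood, six-sided: underside 32 mm, floor 44 mm, top of the 8 mm thick rim wall 78 mm above the counter; each side's outer face is 141 mm from the axis. Six compartments, centred at 0, 60, ... 300 degrees.
- rim_post (a point): On the axis of one of the rim's six corner posts, level with the wall's top (78 mm above the counter); turns with the tray. Round dark posts, 22 mm diameter, 158 mm from the tray's axis, at 30, 90, ... 330 degrees from tray_hub's x axis; this is the one at 30. Each has a brass ball (top 94 mm above the counter). A fingertip outside a side wall, led round the axis, meets the next post and pushes it on.
- tub_green: The tub to bring to the front: the only one with a dark green lid. Clear round tub of pale resin, 66 mm diameter (lid 70 mm), 50 mm high, about 130 g, standing loose in its compartment with about 5 mm of play; its centre is 88 mm from the tray's axis. Origin: middle of its underside, on the tray's floor; z up.
- tub_a: Another sample tub of the same size and shape, with a yellow lid, in one of the other compartments; origin in the middle of its underside, z up. Not to be touched.
- tub_b: Another sample tub of the same size and shape, with a yellow lid, in one of the other compartments; origin in the middle of its underside, z up. Not to be touched.
- tub_c: Another sample tub of the same size and shape, with a yellow lid, in one of the other compartments; origin in the middle of its underside, z up. Not to be touched.
- tub_d: Another sample tub of the same size and shape, with a yellow lid, in one of the other compartments; origin in the middle of its underside, z up. Not to be touched.
- tub_e: Another sample tub of the same size and shape, with a yellow lid, in one of the other compartments; origin in the middle of its underside, z up. Not to be touched.
- burner: Terracotta incense burner with two brass bands, loose on the counter beside the display, 85 mm diameter, 86 mm high; origin in the middle of its underside. Leave it alone.
- scoop: Aluminium hand scoop lying on the counter beside the display: trough 110 x 72 x 42 mm along its +x, black handle 100 mm long along its -x; origin under the back of the trough. Leave it alone.
- jar: Large clear jar of resin with a yellow lid, loose on the counter beside the display, 94 mm diameter, 118 mm high; origin in the middle of its underside. Leave it alone.
Mind the look-alikes: they are no part of the job. Several things have the shape of the tub_green; the one meant has the colours described above.

How it is judged (in metres and radians):
On the way:
1. the fingers push the tray (contact force between the fingers and tray above 0.2 N).
At the end, for the whole second after the job is handed in: The green-lidded tub's middle is within 18 mm of the place straight behind the ticket (about 11 degrees of turn), the tray is at rest, all six tubs stand upright in their compartments, and the burner, scoop and jar are upright within 30 mm of where they stood (horizontal distance between tub_green and front_place below 0.018 m and velocity of joint tray between -0.05 and 0.05 rad/s and z of tub_green in the frame of tray_hub between -0.037 and -0.028 m and horizontal distance between each of tub_green, tub_a, tub_b, tub_c, tub_d, tub_e and tray_hub below 0.105 m and angle between each of tub_green, tub_a, tub_b, tub_c, tub_d, tub_e's own z axis and vertical below 0.1 rad and z of tub_a in the frame of tray_hub between -0.037 and -0.028 m and z of tub_b in the frame of tray_hub between -0.037 and -0.028 m and z of tub_c in the frame of tray_hub between -0.037 and -0.028 m and z of tub_d in the frame of tray_hub between -0.037 and -0.028 m and z of tub_e in the frame of tray_hub between -0.037 and -0.028 m and distance of each of burner, scoop, jar from where it was at the start of the episode below 0.03 m and angle between each of burner, scoop, jar's own z axis and vertical below 0.15 rad); the robot touches nothing.
It fails at once if a tub is touched by the robot (more than 1 N) (contact force between any of the fingers, the arm and tub_green above 1 N or contact force between any of the fingers, the arm and tub_a above 1 N or contact force between any of the fingers, the arm and tub_b above 1 N or contact force between any of the fingers, the arm and tub_c above 1 N or contact force between any of the fingers, the arm and tub_d above 1 N or contact force between any of the fingers, the arm and tub_e above 1 N).
It fails at once if a tub is lifted more than 10 mm off the tray (height (world z) of any of tub_green, tub_a, tub_b, tub_c, tub_d, tub_e above 0.055 m).
It fails at once if a tub is tipped over (angle between any of tub_green, tub_a, tub_b, tub_c, tub_d, tub_e's own z axis and vertical above 0.35 rad).
It fails at once if the burner, scoop or jar is moved more than 30 mm or tipped (distance of any of burner, scoop, jar from where it was at the start of the episode above 0.03 m or angle between any of burner, scoop, jar's own z axis and vertical above 0.35 rad).
It also fails if it takes over 64 s, if anything falls off the work surface, if the arm or the gripper's body presses on something with over 40 N, if the wrist force passes 120 N, or if a joint passes its speed limit or range.

## Working session

There is one attempt and no reset: what is moved stays moved. The work goes in short steps, Python scripts to look and compute and a shell command to move; the robot and the scene stay as the last step left them, time stands still between calls to the robot, and variables do not carry over. Pictures are saved under pics/ and viewed, and the job is handed in when it is done.

```bash
ls; mkdir -p pics; python3 - <<'E'
from rig import ctrl, snapshot, camera_params
import cv2
for n in ("scene","top"):
    im=snapshot(n); cv2.imwrite(f"pics/{n}0.png",im[:,:,::-1])
    p=camera_params(n); print(n,p)
print(ctrl.get_obs())
E
```

```text
pics
scene {'camera_matrix': array([[446.53480325,   0.        , 287.14477412],
       [  0.        , 446.53480325, 206.53760645],
       [  0.        ,   0.        ,   1.        ]]), 'D': array([0.0375624, 0.       , 0.       , 0.       , 0.       ]), 'R': array([[-0.53291231,  0.84615323, -0.00540258],
       [ 0.62236489,  0.38762734, -0.68000514],
       [-0.57329435, -0.36574548, -0.73318744]]), 't': array([ 232.21730859, -250.23332975, 1633.16760745])}
top {'camera_matrix': array([[428.40531087,   0.        , 285.68958494],
       [  0.        , 428.40531087, 208.21080526],
       [  0.        ,   0.        ,   1.        ]]), 'D': array([0.03740919, 0.        , 0.        , 0.        , 0.        ]), 'R': array([[ 0.01683203, -0.99971698,  0.01681214],
       [-0.98939762, -0.01907947, -0.14397335],
       [ 0.14425337, -0.01421052, -0.98943874]]), 't': array([  28.01034772,  481.64839097, 1020.84964884])}
{'clock': 0.1, 'q': array([-80.74060705,  23.59307119,  -0.72975589,  91.49856666,
         0.32075206,  64.98904631,  -4.70680105]), 'joint_vel': array([ 0.05725595, -0.12131996,  0.00246047, -0.1264727 ,  0.0048836 ,
        0.03851316, -0.1041274 ]), 'joint_torque': array([ 3.14224410e-03, -5.89104903e+01,  6.43937644e-01, -2.91709542e+01,
       -5.37752034e-02,  1.44161645e-02,  5.68718610e-05]), 'tcp_pos': array([142.28934317, 608.13319645, 221.92363137]), 'eef_rot': array([-1.79921504e+02,  4.87549420e-03,  1.66838584e+02]), 'wrist_force': array([ 0.00112744,  0.34466531, -0.42059894]), 'torque': array([-0.01238875, -0.00055091, -0.02567998]), 'opening': 1.0016913840928336}
```

View pics/scene0.png

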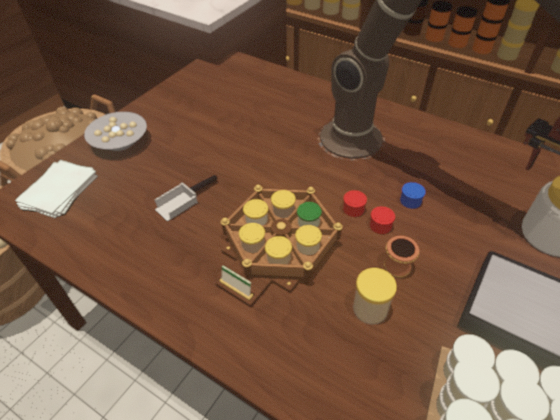

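View pics/top0.png

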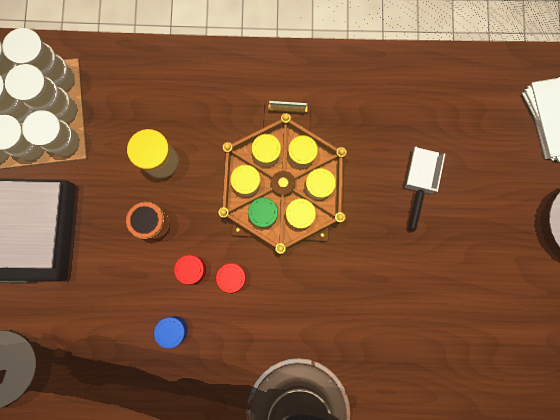

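The top view shows the hub at about (283,183), the green lid at (263,212) and the ticket at (287,106). The burner (147,220), jar (150,150) and scoop (425,175) stand clear of the tray. Next I'll measure these.

```bash
cat > h.py <<'E'
import numpy as np, cv2
from rig import ctrl, snapshot, camera_params
def ray(cam,uv,z):
    p=camera_params(cam); u=cv2.undistortPoints(np.array(uv,float).reshape(-1,1,2),p["camera_matrix"],p["D"]).reshape(-1,2)
    R=np.array(p["R"]);t=np.array(p["t"]); c=-R.T@t
    d=np.c_[u,np.ones(len(u))]@R
    return c+d*((z-c[2])/d[:,2])[:,None]
def blobs(im,lo,hi,amin=15):
    h=cv2.cvtColor(im,cv2.COLOR_RGB2HSV); m=cv2.inRange(h,lo,hi)
    n,l,s,c=cv2.connectedComponentsWithStats(m)
    return [(c[i],s[i,4],s[i,:4]) for i in range(1,n) if s[i,4]>=amin]
YEL=((22,150,110),(35,255,255)); GRN=((45,120,40),(85,255,255))
def look(save=None):
    im=snapshot("top")
    if save: cv2.imwrite(save,im[:,:,::-1])
    return im
def dirs(c,p): return np.degrees(np.arctan2(p[1]-c[1],p[0]-c[0])),np.hypot(p[0]-c[0],p[1]-c[1])
E
python3 - <<'E'
from h import *
for cam in("top","scene"):
    im=cv2.imread(f"pics/{cam}0.png")[:,:,::-1].copy()
    print(cam)
    for nm,r in(("Y",YEL),("G",GRN)):
        for c,a,b in blobs(im,*r):
            if a>20: print(nm,c.round(1),a,b,ray(cam,c,94)[0].round(1))
im=cv2.imread("pics/top0.png"); cv2.imwrite("pics/crop.png",cv2.resize(im[90:260,100:460],None,fx=2.2,fy=2.2,interpolation=cv2.INTER_CUBIC))
im=cv2.imread("pics/scene0.png"); cv2.imwrite("pics/crop2.png",cv2.resize(im[170:330,150:420],None,fx=2.9,fy=2.9,interpolation=cv2.INTER_CUBIC))
E
```

```text
top
Y [285.7 118.1] 31 [281 114   9   9] [690.2  41.2  94. ]
Y [147.2 148.5] 1258 [127 129  41  40] [607.8 365.   94. ]
Y [265.9 147.8] 654 [252 134  29  29] [616.   86.8  94. ]
Y [302.6 149.2] 650 [289 135  29  29] [ 6.145e+02 -2.000e-01  9.400e+01]
Y [227.2 148.4] 22 [223 144   9   8] [612.6 178.2  94. ]
Y [339.3 153. ] 26 [337 148   8   9] [607.2 -87.3  94. ]
Y [245.  178.9] 679 [231 165  29  29] [539.8 134.1  94. ]
Y [320.3 182.3] 670 [306 168  30  29] [535.4 -42.7  94. ]
Y [282.4 181.3] 57 [278 177  11  10] [536.   46.4  94. ]
Y [300.4 212.8] 696 [286 198  30  30] [462.3   3.2  94. ]
Y [223.4 212.1] 43 [219 207  10  11] [460.5 181.5  94. ]
Y [339.9 216.6] 52 [335 212  10  10] [455.1 -88.5  94. ]
G [262.5 212. ] 690 [248 198  30  29] [462.5  91.1  94. ]
scene
Y [306.5 243.6] 22 [297 239  20   7] [571.3 146.4  94. ]
G [308.8 210.8] 340 [297 202  24  19] [466.5  92.3  94. ]
```

View pics/crop.png

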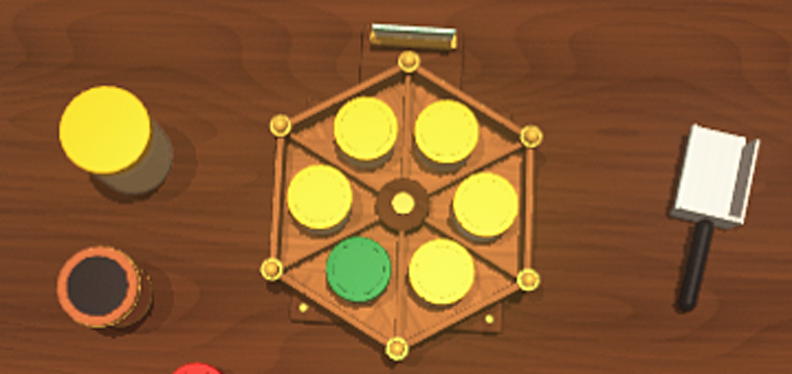

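View pics/crop2.png

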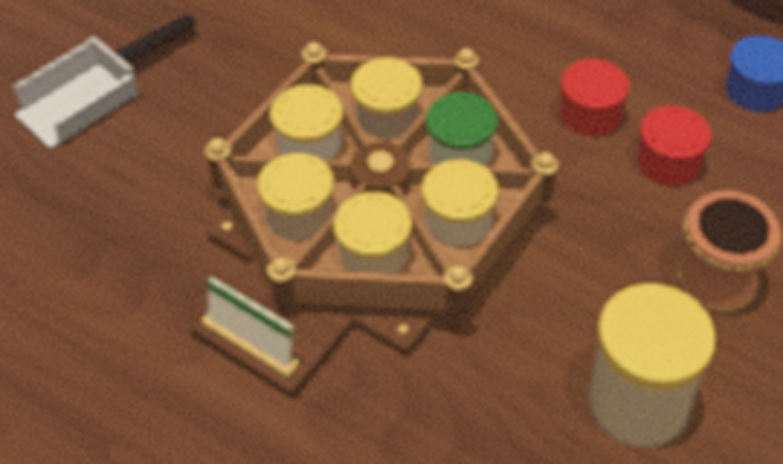

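```bash
python3 - <<'E'
from h import *
posts=ray("top",[(285.7,118.1),(227.2,148.4),(223.4,212.1),(100+397/2.2,90+348/2.2),(339.9,216.6),(100+532/2.2,90+135/2.2)],86)
print(posts.round(1)); c=posts.mean(0); print("c",c.round(1))
for p in posts: print("post",np.round(dirs(c,p),1))
tubs=ray("top",[(262.5,212),(245,178.9),(265.9,147.8),(302.6,149.2),(320.3,182.3),(300.4,212.8)],94)
ct=tubs.mean(0);print("ct",ct.round(1))
for p in tubs: print("tub",np.round(dirs(ct,p),1))
t=ray("top",[(100+370/2.2,90+24/2.2),(100+456/2.2,90+28/2.2)],75);print(t.round(1)); print("ticket top",dirs(c,t.mean(0)), "edge",np.degrees(np.arctan2(*(t[0]-t[1])[:2])))
t=ray("scene",[(150+209/2.9,170+278/2.9),(150+292/2.9,170+330/2.9)],75);print(t.round(1)); print("ticket scene",dirs(c,t.mean(0)))
# plinth corner brass dots
d=ray("top",[(100+304/2.2,90+308/2.2),(100+489/2.2,90+319/2.2)],19); print("dots",d.round(1), np.degrees(np.arctan2(-(d[0]-d[1])[0],(d[0]-d[1])[1])))
print("hub",ray("top",[(100+403/2.2,90+204/2.2)],76))
b=ray("top",[(147,220)],86);print("burner",b); print("jar",ray("top",[(147.2,148.5)],118)); print("scoop trough",ray("top",[(100+690/2.2,90+215/2.2),(100+670/2.2,90+215/2.2),(100+690/2.2,90+125/2.2)],42), "handle", ray("top",[(100+688/2.2,90+305/2.2)],20))
E
```

```text
[[693.2  41.1  86. ]
 [614.8 179.2  86. ]
 [461.6 182.5  86. ]
 [380.1  48.   86. ]
 [456.2 -89.7  86. ]
 [613.5 -94.4  86. ]]
c [536.6  44.4  86. ]
post [ -1.2 156.7]
post [ 59.8 155.8]
post [118.5 157.1]
post [178.7 156.6]
post [-120.9  156.4]
post [-61.  158.8]
ct [538.5  45.4  94. ]
tub [148.9  88.7]
tub [89.  88.6]
tub [28.1 88. ]
tub [-30.9  88.7]
tub [-92.   88.1]
tub [-151.    87.1]
[[740.   84.6  75. ]
 [737.6 -11.3  75. ]]
ticket top (np.float64(-2.1914941210336556), np.float64(202.37851988865938)) edge 1.4267022743927202
[[736.8  -9.2  75. ]
 [742.2  85.4  75. ]]
ticket scene (np.float64(-1.7940631626652905), np.float64(203.0365498996024))
dots [[426.6 153.2  19. ]
 [417.9 -55.4  19. ]] -2.3634724957495656
hub [[536.35620227  44.31258882  76.        ]]
burner [[439.85815097 357.53858852  86.        ]]
jar [[600.97137803 357.40170086 118.        ]]
scoop trough [[ 537.14678875 -278.04341509   42.        ]
 [ 536.7194225  -255.6383984    42.        ]
 [ 641.2944308  -280.55897577   42.        ]] handle [[ 437.99557206 -280.06888782   20.        ]]
```

I make the hub centre (537.5, 45), with the front at about -2° and the green tub at 149°. The tray therefore has to turn about 151° clockwise. I'll push the rear post (179°) round the left side until it is at about 28°, which stays clear of the ticket.

```bash
python3 -m crank '[{"x":0.27,"grip":1},{"x":0.27,"grip":1},{"x":0.27,"y":-0.05,"grip":1},{"x":0.27,"y":-0.1,"grip":1},{"x":0.2,"y":-0.2,"grip":1}]' 20
python3 -m crank '[{"y":-0.27,"grip":1},{"y":-0.27,"grip":1},{"y":-0.27,"grip":1},{"y":-0.27,"grip":1},{"y":-0.27,"grip":1}]'
python3 - <<'E'
from h import *
import numpy as np
print("red",ray("top",[(230,278),(189,269)],45).round(0))
for a in range(205,24,-10): print(a,(np.array([537.5,45])+168*np.array([np.cos(np.radians(a)),np.sin(np.radians(a))])).round(0))
E
```

```text
red [[310. 166.  45.]
 [329. 264.  45.]]
205 [385. -26.]
195 [375.   2.]
185 [370.  30.]
175 [370.  60.]
165 [375.  88.]
155 [385. 116.]
145 [400. 141.]
135 [419. 164.]
125 [441. 183.]
115 [467. 197.]
105 [494. 207.]
95 [523. 212.]
85 [552. 212.]
75 [581. 207.]
65 [608. 197.]
55 [634. 183.]
45 [656. 164.]
35 [675. 141.]
25 [690. 116.]$[0]: bad value
$[0]: bad value
```

```bash
python3 -m crank '[{"x":0.27,"y":0,"z":0,"ax":0,"ay":0,"az":0,"grip":1},{"x":0.27,"y":0,"z":0,"ax":0,"ay":0,"az":0,"grip":1},{"x":0.27,"y":-0.05,"z":0,"ax":0,"ay":0,"az":0,"grip":1},{"x":0.27,"y":-0.1,"z":0,"ax":0,"ay":0,"az":0,"grip":1},{"x":0.2,"y":-0.2,"z":0,"ax":0,"ay":0,"az":0,"grip":1}]' 20
```

```text
clock: 0.52
tcp_pos: [335.1, 557.6, 221.4]
eef_rot: [-180.0, 0.0, 166.8]
wrist_force: [0.5, -0.1, -0.8]
opening: 0.664
```

```bash
python3 -m crank '[{"x":0.02,"y":-0.26,"z":0,"ax":0,"ay":0,"az":0,"grip":1},{"x":0.02,"y":-0.26,"z":0,"ax":0,"ay":0,"az":0,"grip":1},{"x":0.02,"y":-0.26,"z":0,"ax":0,"ay":0,"az":0,"grip":1},{"x":0.02,"y":-0.26,"z":0,"ax":0,"ay":0,"az":0,"grip":1},{"x":0.02,"y":-0.26,"z":0,"ax":0,"ay":0,"az":0,"grip":1}]'
python3 -m crank '[{"x":0.02,"y":-0.26,"z":0,"ax":0,"ay":0,"az":0,"grip":1},{"x":0.02,"y":-0.26,"z":0,"ax":0,"ay":0,"az":0,"grip":1},{"x":0.02,"y":-0.26,"z":0,"ax":0,"ay":0,"az":0,"grip":1},{"x":0.02,"y":-0.26,"z":0,"ax":0,"ay":0,"az":0,"grip":1},{"x":0.02,"y":-0.26,"z":0,"ax":0,"ay":0,"az":0,"grip":1}]'
```

```text
clock: 0.93
tcp_pos: [347.2, 360.0, 222.2]
eef_rot: [-180.0, -0.0, 166.8]
wrist_force: [1.1, -1.5, 0.7]
opening: 0.279
clock: 1.35
tcp_pos: [361.9, 165.2, 222.5]
eef_rot: [180.0, -0.0, 166.8]
wrist_force: [0.6, 0.0, -0.5]
opening: 0.006
```

```bash
python3 -m crank '[{"x":0.02,"y":-0.26,"z":0,"ax":0,"ay":0,"az":0,"grip":1},{"x":0.02,"y":-0.26,"z":0,"ax":0,"ay":0,"az":0,"grip":1},{"x":0.02,"y":-0.26,"z":0,"ax":0,"ay":0,"az":0,"grip":1},{"x":0.02,"y":-0.26,"z":0,"ax":0,"ay":0,"az":0,"grip":1},{"x":0.02,"y":-0.26,"z":0,"ax":0,"ay":0,"az":0,"grip":1}]'
python3 -m crank '[{"x":0,"y":0,"z":-0.2,"ax":0,"ay":0,"az":0,"grip":1},{"x":0,"y":0,"z":-0.2,"ax":0,"ay":0,"az":0,"grip":1},{"x":0,"y":0,"z":0,"ax":0,"ay":0,"az":0,"grip":1}]'
python3 - <<'E'
from h import *
for n in("top","scene"): cv2.imwrite(f"pics/{n}1.png",snapshot(n)[:,:,::-1])
E
```

```text
clock: 1.77
tcp_pos: [376.9, -29.7, 222.7]
eef_rot: [180.0, 0.0, 166.8]
wrist_force: [2.2, -0.3, -0.3]
opening: 0.001
clock: 2.02
tcp_pos: [374.4, -28.6, 159.2]
eef_rot: [-179.8, -0.3, 166.7]
wrist_force: [-1.0, 1.0, -0.2]
opening: 0.009
```

View pics/top1.png

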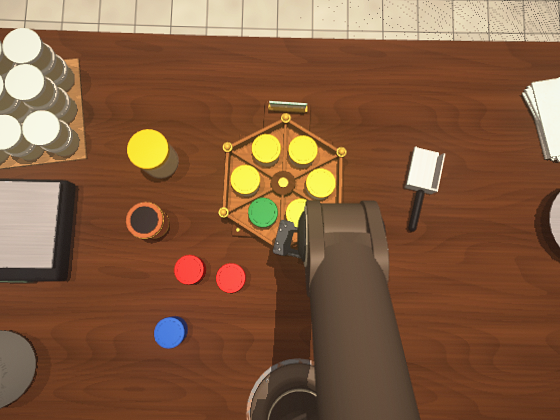

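View pics/scene1.png

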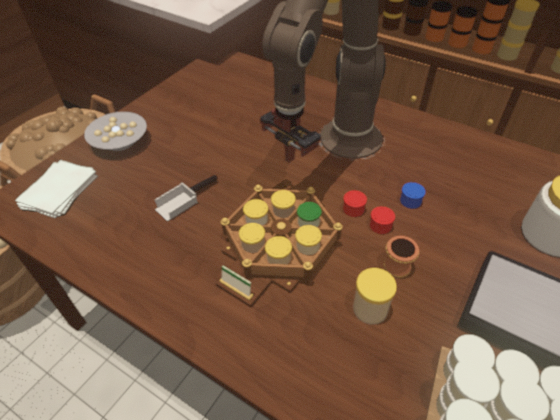

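The gripper (290,130 in the scene view) hangs behind the tray, clear of it, and the tubs haven't moved. Next I lower the fingertip behind the wall.

```bash
python3 -m crank '[{"x":0,"y":0,"z":-0.17,"ax":0,"ay":0,"az":0,"grip":1},{"x":0,"y":0,"z":-0.17,"ax":0,"ay":0,"az":0,"grip":1},{"x":0,"y":0,"z":-0.17,"ax":0,"ay":0,"az":0,"grip":1},{"x":0,"y":0,"z":-0.16,"ax":0,"ay":0,"az":0,"grip":1},{"x":0,"y":0,"z":0,"ax":0,"ay":0,"az":0,"grip":1}]'
python3 - <<'E'
from h import *
for n in("top","scene"): cv2.imwrite(f"pics/{n}2.png",snapshot(n)[:,:,::-1])
p=camera_params("scene");o=ctrl.get_obs();print(o["tcp_pos"],cv2.projectPoints(o["tcp_pos"],cv2.Rodrigues(p["R"])[0],p["t"],p["camera_matrix"],p["D"])[0])
E
```

```text
clock: 2.53
tcp_pos: [376.5, -27.1, 60.6]
eef_rot: [-179.9, -0.2, 166.9]
wrist_force: [-0.2, -0.4, 0.1]
opening: 0.006
[377.88244689 -27.54816584  63.06033739] [[[289.47037567 184.34017806]]]
```

View pics/scene2.png

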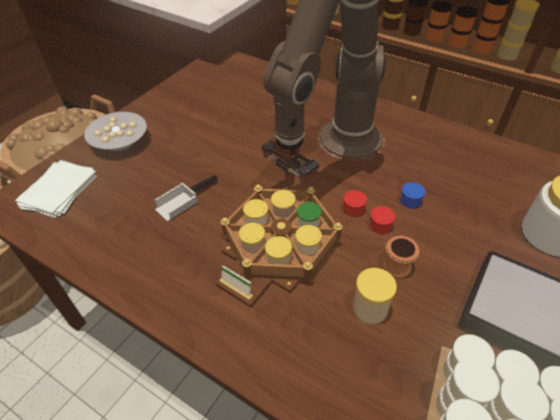

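```bash
cat > arc.py <<'E'
import sys,numpy as np
from rig import ctrl
def arc(step,n,r=168,c=(537.5,45)):
    p=ctrl.get_obs()["tcp_pos"]; d=p[:2]-c; a=np.degrees(np.arctan2(d[1],d[0])); print("at",p.round(1),"ang",a%360,"r",np.hypot(*d),"wf",ctrl.get_obs()["wrist_force"].round(1))
    q=p[:2]
    for i in range(1,n+1):
        t=np.radians(a-step*i); x=np.array(c)+r*np.array([np.cos(t),np.sin(t)]); print(round(np.degrees(t)%360,1),((x-q)/150).round(3)); q=x
arc(float(sys.argv[1]),int(sys.argv[2]))
E
python3 arc.py 4 10
```

```text
at [377.9 -27.5  63.1] ang 204.44238775612666 r 175.33111426172817 wf [-0.5  0.6  0.6]
200.4 [0.015 0.092]
196.4 [-0.025  0.074]
192.4 [-0.019  0.076]
188.4 [-0.014  0.077]
184.4 [-0.009  0.078]
180.4 [-0.003  0.078]
176.4 [0.002 0.078]
172.4 [0.008 0.078]
168.4 [0.013 0.077]
164.4 [0.018 0.076]
```

```bash
python3 -m crank '[{"x":0.015,"y":0.09,"z":-0.01,"ax":0,"ay":0,"az":0,"grip":1},{"x":-0.025,"y":0.074,"z":-0.01,"ax":0,"ay":0,"az":0,"grip":1},{"x":-0.019,"y":0.076,"z":0,"ax":0,"ay":0,"az":0,"grip":1},{"x":-0.014,"y":0.077,"z":0,"ax":0,"ay":0,"az":0,"grip":1},{"x":-0.009,"y":0.078,"z":0,"ax":0,"ay":0,"az":0,"grip":1}]'
python3 arc.py 4 10
python3 - <<'E'
from h import *
for n in("top","scene"): cv2.imwrite(f"pics/{n}3.png",snapshot(n)[:,:,::-1])
E
```

```text
clock: 3.05
tcp_pos: [371.0, 32.5, 61.4]
eef_rot: [179.9, 0.2, 166.8]
wrist_force: [4.0, -6.2, -1.1]
opening: 0.002
at [371.   32.5  61.4] ang 184.3016873914058 r 167.0062355943404 wf [ 4.  -6.2 -1.1]
180.3 [-0.01   0.078]
176.3 [0.002 0.078]
172.3 [0.008 0.078]
168.3 [0.013 0.077]
164.3 [0.019 0.076]
160.3 [0.024 0.074]
156.3 [0.029 0.073]
152.3 [0.034 0.07 ]
148.3 [0.039 0.068]
144.3 [0.043 0.065]
```

View pics/scene3.png

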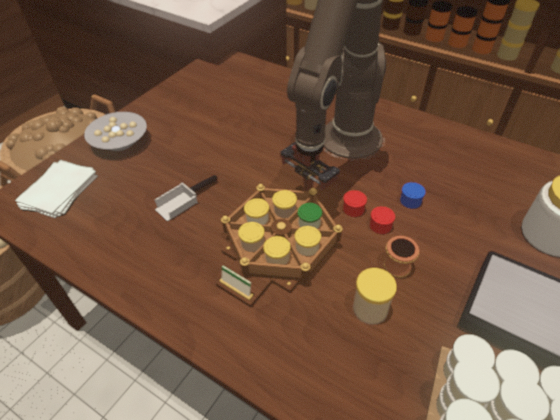

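The fingers have made contact (reaction force about -6 N in y) and the tray is just starting to turn. I'll carry on round the arc.

```bash
python3 -m crank '[{"x":-0.006,"y":0.078,"z":0,"ax":0,"ay":0,"az":0,"grip":1},{"x":0.002,"y":0.078,"z":0,"ax":0,"ay":0,"az":0,"grip":1},{"x":0.008,"y":0.078,"z":0,"ax":0,"ay":0,"az":0,"grip":1},{"x":0.013,"y":0.077,"z":0,"ax":0,"ay":0,"az":0,"grip":1},{"x":0.019,"y":0.076,"z":0,"ax":0,"ay":0,"az":0,"grip":1}]'
python3 -m crank '[{"x":0.024,"y":0.074,"z":0,"ax":0,"ay":0,"az":0,"grip":1},{"x":0.029,"y":0.073,"z":0,"ax":0,"ay":0,"az":0,"grip":1},{"x":0.034,"y":0.07,"z":0,"ax":0,"ay":0,"az":0,"grip":1},{"x":0.039,"y":0.068,"z":0,"ax":0,"ay":0,"az":0,"grip":1},{"x":0.043,"y":0.065,"z":0,"ax":0,"ay":0,"az":0,"grip":1}]'
python3 arc.py 4 10
python3 - <<'E'
from h import *
for n in("top","scene"): cv2.imwrite(f"pics/{n}4.png",snapshot(n)[:,:,::-1])
E
```

```text
clock: 3.57
tcp_pos: [376.1, 89.9, 60.6]
eef_rot: [179.9, 0.1, 166.8]
wrist_force: [0.3, -0.8, 0.8]
opening: 0.004
clock: 3.98
tcp_pos: [400.9, 143.0, 59.2]
eef_rot: [-180.0, -0.0, 166.8]
wrist_force: [0.2, 0.0, -0.1]
opening: 0.006
at [400.9 143.   59.2] ang 144.35662773300947 r 168.10290447024954 wf [ 0.2  0.  -0.1]
140.4 [0.048 0.062]
136.4 [0.052 0.058]
132.4 [0.056 0.055]
128.4 [0.06  0.051]
124.4 [0.063 0.046]
120.4 [0.066 0.042]
116.4 [0.069 0.037]
112.4 [0.071 0.032]
108.4 [0.073 0.027]
104.4 [0.075 0.022]
```

View pics/scene4.png

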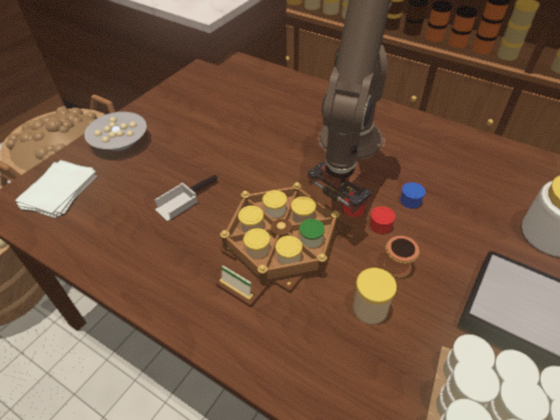

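View pics/top4.png

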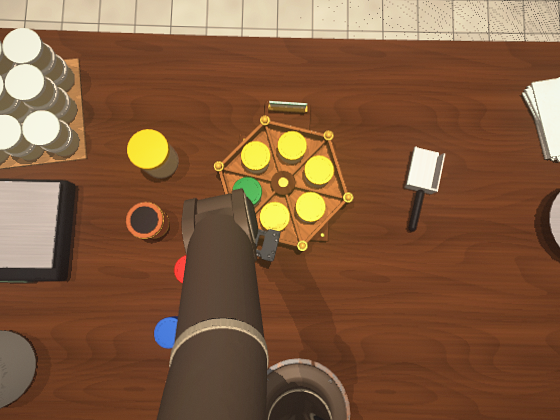

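The tray has turned about 40° clockwise: the green lid is now at (247,190) in the top view, and all the tubs are upright. I'll keep going.

```bash
python3 -m crank '[{"x":0.048,"y":0.062,"z":0,"ax":0,"ay":0,"az":0,"grip":1},{"x":0.052,"y":0.058,"z":0,"ax":0,"ay":0,"az":0,"grip":1},{"x":0.056,"y":0.055,"z":0,"ax":0,"ay":0,"az":0,"grip":1},{"x":0.06,"y":0.051,"z":0,"ax":0,"ay":0,"az":0,"grip":1},{"x":0.063,"y":0.046,"z":0,"ax":0,"ay":0,"az":0,"grip":1}]'
python3 -m crank '[{"x":0.066,"y":0.042,"z":0,"ax":0,"ay":0,"az":0,"grip":1},{"x":0.069,"y":0.037,"z":0,"ax":0,"ay":0,"az":0,"grip":1},{"x":0.071,"y":0.032,"z":0,"ax":0,"ay":0,"az":0,"grip":1},{"x":0.073,"y":0.027,"z":0,"ax":0,"ay":0,"az":0,"grip":1},{"x":0.075,"y":0.022,"z":0,"ax":0,"ay":0,"az":0,"grip":1}]'
python3 arc.py 4 15
python3 - <<'E'
from h import *
for n in("top","scene"): cv2.imwrite(f"pics/{n}5.png",snapshot(n)[:,:,::-1])
E
```

```text
clock: 4.5
tcp_pos: [443.2, 183.8, 59.1]
eef_rot: [180.0, 0.0, 166.9]
wrist_force: [-0.2, -0.1, -0.3]
opening: 0.005
clock: 4.92
tcp_pos: [496.3, 207.9, 59.0]
eef_rot: [180.0, -0.0, 166.9]
wrist_force: [-0.7, -0.0, -0.5]
opening: 0.003
at [496.3 207.9  59. ] ang 104.20381242999244 r 168.02301066505262 wf [-0.7 -0.  -0.5]
100.2 [0.076 0.016]
96.2 [0.077 0.011]
92.2 [0.078 0.006]
88.2 [0.078 0.   ]
84.2 [ 0.078 -0.005]
80.2 [ 0.077 -0.011]
76.2 [ 0.077 -0.016]
72.2 [ 0.075 -0.021]
68.2 [ 0.074 -0.026]
64.2 [ 0.072 -0.032]
60.2 [ 0.069 -0.036]
56.2 [ 0.066 -0.041]
52.2 [ 0.063 -0.046]
48.2 [ 0.06 -0.05]
44.2 [ 0.056 -0.054]
```

View pics/scene5.png

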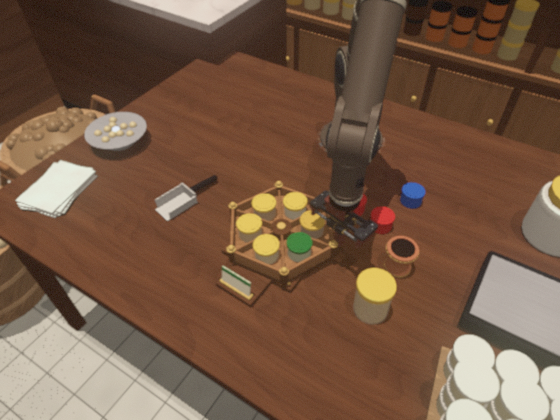

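View pics/top5.png

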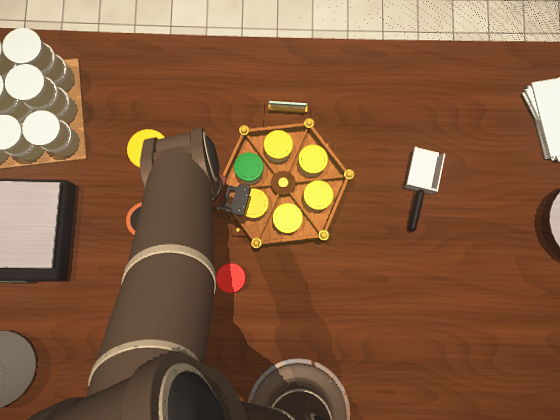

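```bash
python3 -m crank '[{"x":0.076,"y":0.016,"z":0,"ax":0,"ay":0,"az":0,"grip":1},{"x":0.077,"y":0.011,"z":0,"ax":0,"ay":0,"az":0,"grip":1},{"x":0.078,"y":0.006,"z":0,"ax":0,"ay":0,"az":0,"grip":1},{"x":0.078,"y":0,"z":0,"ax":0,"ay":0,"az":0,"grip":1},{"x":0.078,"y":-0.005,"z":0,"ax":0,"ay":0,"az":0,"grip":1}]'
python3 -m crank '[{"x":0.077,"y":-0.011,"z":0,"ax":0,"ay":0,"az":0,"grip":1},{"x":0.077,"y":-0.016,"z":0,"ax":0,"ay":0,"az":0,"grip":1},{"x":0.075,"y":-0.021,"z":0,"ax":0,"ay":0,"az":0,"grip":1},{"x":0.06,"y":-0.02,"z":0,"ax":0,"ay":0,"az":0,"grip":1},{"x":0.04,"y":-0.016,"z":0,"ax":0,"ay":0,"az":0,"grip":1}]'
python3 arc.py 2 15
python3 - <<'E'
from h import *
for n in("top","scene"):
    im=snapshot(n);cv2.imwrite(f"pics/{n}6.png",im[:,:,::-1])
    for c,a,b in blobs(im,*GRN,amin=100): q=ray(n,c,94)[0]; print(n,a,q.round(1),np.round(dirs((537.5,45),q),1))
E
```

```text
clock: 5.43
tcp_pos: [553.3, 211.5, 59.0]
eef_rot: [180.0, -0.0, 166.9]
wrist_force: [-0.5, 0.2, -0.1]
opening: 0.008
clock: 5.85
tcp_pos: [603.7, 197.7, 59.1]
eef_rot: [-180.0, 0.0, 166.8]
wrist_force: [0.3, -0.8, -0.2]
opening: 0.006
at [603.7 197.7  59.1] ang 66.57059530235878 r 166.4373611899252 wf [ 0.3 -0.8 -0.2]
64.6 [ 0.04  -0.007]
62.6 [ 0.035 -0.017]
60.6 [ 0.034 -0.019]
58.6 [ 0.034 -0.02 ]
56.6 [ 0.033 -0.021]
54.6 [ 0.032 -0.022]
52.6 [ 0.031 -0.023]
50.6 [ 0.031 -0.024]
48.6 [ 0.03  -0.025]
46.6 [ 0.029 -0.026]
44.6 [ 0.028 -0.027]
42.6 [ 0.027 -0.028]
40.6 [ 0.026 -0.029]
38.6 [ 0.025 -0.03 ]
36.6 [ 0.024 -0.031]
top 594 [614.3  86.   94. ] [28.1 87.1]
scene 412 [620.3  88.3  94. ] [27.6 93.4]
```

View pics/scene6.png

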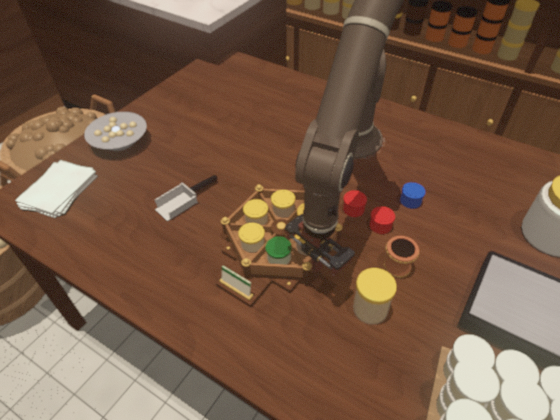

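View pics/top6.png

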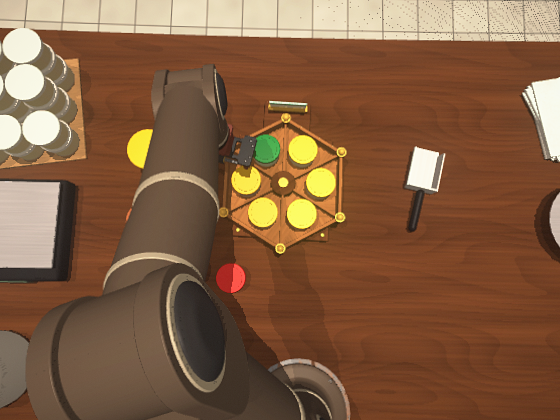

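The green lid is at 28°, so about 30° remain. I'll go slower now.

```bash
python3 -m crank '[{"x":0.036,"y":-0.013,"z":0,"ax":0,"ay":0,"az":0,"grip":1},{"x":0.035,"y":-0.017,"z":0,"ax":0,"ay":0,"az":0,"grip":1},{"x":0.034,"y":-0.019,"z":0,"ax":0,"ay":0,"az":0,"grip":1},{"x":0.034,"y":-0.02,"z":0,"ax":0,"ay":0,"az":0,"grip":1},{"x":0.033,"y":-0.021,"z":0,"ax":0,"ay":0,"az":0,"grip":1}]'
python3 -m crank '[{"x":0.032,"y":-0.022,"z":0,"ax":0,"ay":0,"az":0,"grip":1},{"x":0.031,"y":-0.023,"z":0,"ax":0,"ay":0,"az":0,"grip":1},{"x":0.031,"y":-0.024,"z":0,"ax":0,"ay":0,"az":0,"grip":1},{"x":0.03,"y":-0.025,"z":0,"ax":0,"ay":0,"az":0,"grip":1},{"x":0.02,"y":-0.017,"z":0,"ax":0,"ay":0,"az":0,"grip":1}]'
python3 arc.py 2 8
python3 - <<'E'
from h import *
for n in("top","scene"):
    im=snapshot(n);cv2.imwrite(f"pics/{n}7.png",im[:,:,::-1])
    for c,a,b in blobs(im,*GRN,amin=100): q=ray(n,c,94)[0]; print(n,a,q.round(1),np.round(dirs((537.5,45),q),1))
E
```

```text
clock: 6.37
tcp_pos: [629.0, 184.5, 59.2]
eef_rot: [180.0, 0.0, 166.8]
wrist_force: [-1.1, 0.4, -0.6]
opening: 0.001
clock: 6.78
tcp_pos: [650.9, 167.4, 59.2]
eef_rot: [-180.0, 0.0, 166.8]
wrist_force: [-0.2, -0.6, 0.3]
opening: 0.003
at [650.9 167.4  59.2] ang 47.17929321601458 r 166.8250565117903 wf [-0.2 -0.6  0.3]
45.2 [ 0.034 -0.021]
43.2 [ 0.027 -0.028]
41.2 [ 0.026 -0.029]
39.2 [ 0.025 -0.03 ]
37.2 [ 0.024 -0.031]
35.2 [ 0.023 -0.032]
33.2 [ 0.022 -0.032]
31.2 [ 0.021 -0.033]
top 620 [624.2  59.1  94. ] [ 9.2 87.9]
scene 223 [641.7  56.3  94. ] [  6.2 104.9]
```

View pics/scene7.png

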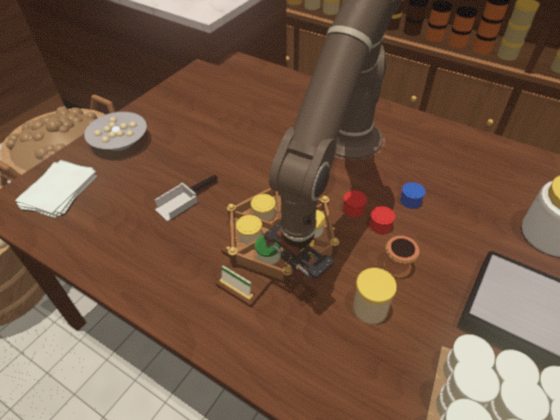

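View pics/top7.png

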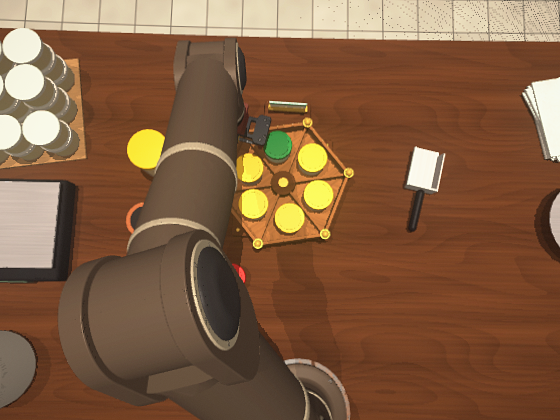

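About 10-11° to go.

```bash
python3 -m crank '[{"x":0.03,"y":-0.025,"z":0,"ax":0,"ay":0,"az":0,"grip":1},{"x":0.027,"y":-0.028,"z":0,"ax":0,"ay":0,"az":0,"grip":1},{"x":0.026,"y":-0.029,"z":0,"ax":0,"ay":0,"az":0,"grip":1},{"x":0.02,"y":-0.024,"z":0,"ax":0,"ay":0,"az":0,"grip":1},{"x":0.012,"y":-0.015,"z":0,"ax":0,"ay":0,"az":0,"grip":1}]'
python3 -m crank '[{"x":0.006,"y":-0.008,"z":0,"ax":0,"ay":0,"az":0,"grip":1},{"x":0,"y":0,"z":0,"ax":0,"ay":0,"az":0,"grip":1},{"x":0,"y":0,"z":0,"ax":0,"ay":0,"az":0,"grip":1}]'
python3 arc.py 2 5
python3 - <<'E'
from h import *
for n in("top","scene"):
    im=snapshot(n);cv2.imwrite(f"pics/{n}8.png",im[:,:,::-1])
    for c,a,b in blobs(im,*GRN,amin=100): q=ray(n,c,94)[0]; print(n,a,q.round(1),np.round(dirs((537.5,45),q),1))
E
```

```text
clock: 7.3
tcp_pos: [668.1, 149.1, 59.3]
eef_rot: [-180.0, 0.0, 166.8]
wrist_force: [-0.4, -0.1, -0.8]
opening: 0.006
clock: 7.55
tcp_pos: [668.3, 148.7, 59.2]
eef_rot: [-180.0, -0.0, 166.8]
wrist_force: [0.3, -0.3, 0.3]
opening: 0.003
at [668.3 148.7  59.2] ang 38.412013852519806 r 166.87945462678186 wf [ 0.3 -0.3  0.3]
36.4 [ 0.03  -0.026]
34.4 [ 0.023 -0.032]
32.4 [ 0.022 -0.033]
30.4 [ 0.02  -0.033]
28.4 [ 0.019 -0.034]
top 623 [625.4  45.6  94. ] [ 0.4 87.9]
```

View pics/top8.png

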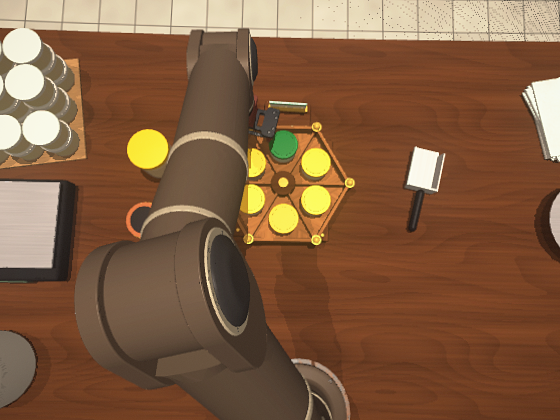

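The green lid is at 0.4° and the target is -2°. One small nudge, then I'll back straight off the wall and raise the arm.

```bash
python3 -m crank '[{"x":0.012,"y":-0.015,"z":0,"ax":0,"ay":0,"az":0,"grip":1},{"x":0.012,"y":-0.015,"z":0,"ax":0,"ay":0,"az":0,"grip":1},{"x":0,"y":0,"z":0,"ax":0,"ay":0,"az":0,"grip":1},{"x":0,"y":0,"z":0,"ax":0,"ay":0,"az":0,"grip":1}]'
python3 -m crank '[{"x":0.02,"y":0.035,"z":0,"ax":0,"ay":0,"az":0,"grip":1},{"x":0.05,"y":0.08,"z":0,"ax":0,"ay":0,"az":0,"grip":1},{"x":0.05,"y":0.08,"z":0,"ax":0,"ay":0,"az":0,"grip":1},{"x":0.02,"y":0.035,"z":0.1,"ax":0,"ay":0,"az":0,"grip":1},{"x":0,"y":0,"z":0.2,"ax":0,"ay":0,"az":0,"grip":1}]'
python3 -m crank '[{"x":0,"y":0,"z":0.25,"ax":0,"ay":0,"az":0,"grip":1},{"x":0,"y":0,"z":0.25,"ax":0,"ay":0,"az":0,"grip":1},{"x":0,"y":0,"z":0.25,"ax":0,"ay":0,"az":0,"grip":1},{"x":-0.1,"y":0.2,"z":0.1,"ax":0,"ay":0,"az":0,"grip":1},{"x":-0.1,"y":0.25,"z":0,"ax":0,"ay":0,"az":0,"grip":1}]'
python3 -m crank '[{"x":-0.1,"y":0.25,"z":0,"ax":0,"ay":0,"az":0,"grip":1},{"x":-0.1,"y":0.25,"z":0,"ax":0,"ay":0,"az":0,"grip":1},{"x":-0.1,"y":0.25,"z":0,"ax":0,"ay":0,"az":0,"grip":1},{"x":-0.1,"y":0.25,"z":0,"ax":0,"ay":0,"az":0,"grip":1},{"x":-0.1,"y":0.25,"z":0,"ax":0,"ay":0,"az":0,"grip":1}]'
python3 -m crank '[{"x":-0.1,"y":0.2,"z":0,"ax":0,"ay":0,"az":0,"grip":1},{"x":-0.1,"y":0.1,"z":0,"ax":0,"ay":0,"az":0,"grip":1},{"x":0,"y":0,"z":0,"ax":0,"ay":0,"az":0,"grip":1},{"x":0,"y":0,"z":0,"ax":0,"ay":0,"az":0,"grip":1}]'
python3 - <<'E'
from h import *
for n in("top","scene"):
    im=snapshot(n);cv2.imwrite(f"pics/{n}9.png",im[:,:,::-1])
    for c,a,b in blobs(im,*GRN,amin=100): q=ray(n,c,94)[0]; print(n,a,q.round(1),np.round(dirs((537.5,45),q),1))
    if n=="top":
        for c,a,b in blobs(im,*YEL,amin=100): q=ray(n,c,94)[0]; print(n,a,q.round(1),np.round(dirs((537.5,45),q),1))
E
```

```text
clock: 7.98
tcp_pos: [672.3, 143.9, 59.2]
eef_rot: [-180.0, 0.0, 166.8]
wrist_force: [1.7, -0.1, 0.1]
opening: 0.009
clock: 8.4
tcp_pos: [690.6, 181.2, 100.3]
eef_rot: [-179.8, -0.4, 167.0]
wrist_force: [-0.2, 0.7, -0.2]
opening: 0.007
clock: 8.82
tcp_pos: [666.3, 242.8, 237.8]
eef_rot: [179.8, 0.5, 166.4]
wrist_force: [0.7, 0.5, 0.1]
opening: 0.009
clock: 9.23
tcp_pos: [586.6, 435.9, 231.8]
eef_rot: [180.0, -0.0, 166.8]
wrist_force: [-0.1, 0.2, -0.6]
opening: 0.005
clock: 9.57
tcp_pos: [556.2, 480.7, 231.2]
eef_rot: [-180.0, -0.0, 167.0]
wrist_force: [0.6, 0.0, -1.0]
opening: 0.007
top 647 [626.1  43.3  94. ] [-1.1 88.6]
top 1247 [608.2 365.   94. ] [ 77.5 327.7]
top 670 [583.1 119.7  94. ] [58.6 87.5]
top 668 [581.4 -32.9  94. ] [-60.6  89.4]
top 688 [497.  123.2  94. ] [117.4  88. ]
top 664 [492.9 -30.6  94. ] [-120.6   87.8]
top 414 [457.   49.7  94. ] [176.7  80.7]
scene 401 [630.   44.7  94. ] [-0.2 92.5]
```

View pics/top9.png

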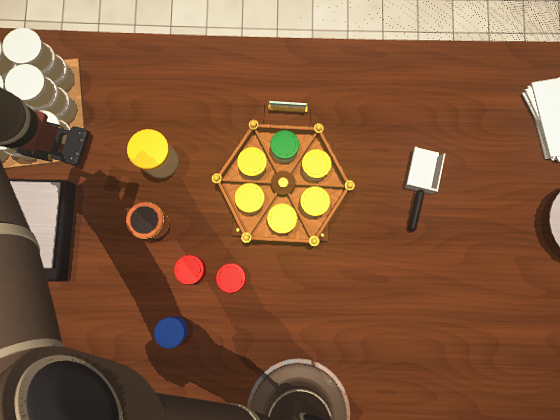

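View pics/scene9.png

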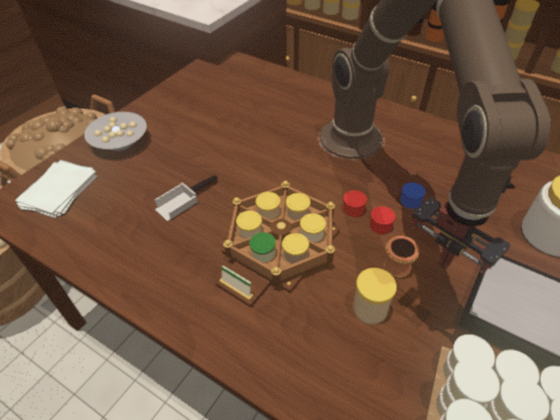

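The top view shows the green lid at (284,146), right behind the ticket. All six tubs are upright, and the jar, burner and scoop stand where they were. One check that nothing is moving, then I'll hand in.

```bash
python3 -m crank '[{"x":0,"y":0,"z":0,"ax":0,"ay":0,"az":0,"grip":1},{"x":0,"y":0,"z":0,"ax":0,"ay":0,"az":0,"grip":1},{"x":0,"y":0,"z":0,"ax":0,"ay":0,"az":0,"grip":1}]'
python3 - <<'E'
from h import *
im=snapshot("top")
for c,a,b in blobs(im,*GRN,amin=100): q=ray("top",c,94)[0]; print(q.round(1),np.round(dirs((537.5,45),q),1))
o=ctrl.get_obs(); print(o["clock"],np.abs(o["joint_vel"]).max(),o["wrist_force"])
print(ctrl.close_job())
E
```

```text
clock: 9.92
tcp_pos: [558.8, 477.6, 231.8]
eef_rot: [-180.0, 0.0, 166.7]
wrist_force: [0.1, 0.7, 0.3]
opening: 0.006
[626.1  43.3  94. ] [-1.1 88.6]
9.9667 0.39190245522430084 [0.01759137 0.42363905 1.38858123]
the job is handed in; nothing more can be done
None
```

The green-lidded tub now stands at the front, directly behind the price ticket, and I handed the job in at about 10 s. With the gripper shut, I pushed the tray's rear corner post about 150° clockwise round the left side. I slowed down near the end, backed off the wall and raised the arm clear.

- **Position:** in the top view the green lid is at -1.1° and 88.6 mm from the hub. The ticket is at about -2°, so the tub is about 1–2 mm off its place, against the 18 mm allowed. The slanted scene view read -0.2° and 92.5 mm, which is a few mm different but also within the limit.
- **At rest:** two top pictures about 0.4 s apart gave the same lid position, so the tray had stopped. The arm was clear of everything, and the wrist force was only sensor noise.
- **Other items:** all six tubs look upright in their compartments. The jar's measured position did not change. I judged the burner and scoop unmoved from the pictures, without measuring them again.
- **Rear tub:** the yellow lid at the very back measured about 7 mm nearer the hub than the others, with fewer yellow pixels. I put that down to part of the lid being missed by the colour mask and did not check it further.

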